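# Load the blue forming plate into the bun press's tilted bed and bolt it in

## Task

Take the blue forming plate by its handle, lay it gently and flat on the bun press's tilted steel bed, square to the red fences, and let go so that it slides down and comes to rest in the low corner, against the right fence and the rubber spring pad of the front fence. Then slide the yellow wedge bolt by its black knob all the way in, until you feel its rubber shoulder press firmly on the plate and the plate sits fully home against both fences; push with feeling, about ten newtons and never hard, then let go, and leave the other things on the bench alone.

Things in the scene. Friction and masses are not known exactly. Their poses are not given: they have to be found in the camera images.
- blue_plate_grip (a point): handle centre of the blue forming plate: a blue plastic slab 100 (its x) x 80 (y) x 14 mm thick, 0.35 kg, lying handle up. The handle is an upright steel rib in the slab's middle, 52 long (x), 14 thick (y), 44 mm high above the slab. This point is 38 mm above the underside, 20 mm below the rib's top. z points out of the top. A half turn about z makes no difference
- nest: fixed tilted steel bed. Origin: low corner on the bed's surface, where the red fences' inner faces meet. z: bed normal; x rises along the right fence, y along the front fence, about 17 deg each, 25 in all. Bed to x = 140, y = 228 mm. Front fence x = -14..0 (y to 105), right fence y = -14..0 mm, both 22 mm high. Low, varying friction: a slab let go square and flat slides down by itself
- pad_spot (a point): middle of the rubber spring pad in the front fence (bed y = 15..65, z = 3..12 mm), this point on the fence's face. The pad stands 4 mm proud of the face; it yields at 4 N and is flush at 7 N, so the plate's weight does not press it in: a plate that has slid down rests with its handle point at bed x = 54, y = 40, z = 38 mm. Only the bolt presses it onto the fence
- home_spot (a point): fixed point where the blue plate's handle centre is when the plate is fully home: bed x = 50, y = 40, z = 38 mm; axes as the bed's
- bolt_knob (a point): centre of the black knob of the yellow wedge bolt: an 18 x 18 mm post, from 16 to 60 mm above the bed (this point at 40), at bed x = 94, y = 194 mm minus the bolt's travel; axes as the bed's. It stands on the middle of the yellow head (bed x = 66..122 mm, 40 mm long in y, 16 mm high), whose rubber shoulder faces -y, 20 to 36 mm from the knob's centre
- bolt_nose (a point): tip of the bolt's yellow finger, 79 mm from the knob's centre towards -y, 15 mm high. Its side facing the front fence is at bed x = 100.5 mm, but over the last 25 mm it tapers back by 7.5 mm (to x = 108 at the tip): it catches the uphill edge of a plate resting on the pad and wedges it down onto the front fence. A grey guide bar, 17 mm high, runs behind it at bed x = 124..134 mm, y = 85..225
- bolt (a joint): travel of the bolt along the bed's -y (m): 0 to 0.012 at the start (drawn out), somewhere from 0.078 to 0.094 when the shoulder meets the edge of the home plate: the shoulder is screw-set differently each time, so find it by feel. The bolt stays where it is left. About 1 N slides it, up to 4 N while it wedges; more only when the shoulder bears, or a badly seated plate blocks it
- white_plate_grip (a point): a white forming plate of the same shape as the blue one (same point on its handle); leave it alone
- flour_jar: jar, 76 mm wide and 120 mm high, red cap; origin under its centre; bystander
- loaf_tin: open terracotta-coloured loaf tin 110 x 200 x 70 mm; origin under its centre; bystander
- scraper: spatula lying along its x; bystander
- shoulder (a joint): how far the bolt's black rubber-sprung shoulder (bed x = 68..98 mm, 12 mm high) is pressed back (m): 0 when free, 0.001 at 15 N; pushing the bolt with about 10 N at the knob beds the plate, over 25 N on the plate (the finger's 5 N included) damages it. The spring is too stiff to be read from this value: feel the force
There are look-alikes about, which are no part of the job. Of the things shaped like the part that bears blue_plate_grip, the blue one is meant.

How it is judged (in metres and radians):
On the way, in this order (a step that is already met when the one before it is completed fails the run):
1. the blue plate, let go, has come to rest flat in the low corner, against the right fence (within 2.5 mm) and the spring pad (within 2.5 mm), with the bolt still drawn out (x of blue_plate_grip in the frame of nest between 0.048 and 0.0565 m and y of blue_plate_grip in the frame of nest between 0.037 and 0.0425 m and z of blue_plate_grip in the frame of nest below 0.0405 m and angle between the z axis of blue_plate_grip and the z axis of nest, either way round below 0.05 rad and contact force between the fingers and blue_plate below 0.1 N and linear speed of blue_plate below 0.02 m/s and value of joint bolt below 0.03 m), for 0.3 s.
2. the bolt's rubber shoulder has been pressed firmly on the edge of the plate: at least 4 N for 0.1 s (contact force between shoulder and blue_plate above 4 N and value of joint bolt above 0.075 m), for 0.1 s.
At the end, for the whole second after the job is handed in: the blue plate lies flat and still in the low corner, within 2 mm of fully home against both the front and the right fence and square to them within 0.04 rad, and the wedge bolt is left in, at least 76 mm along its travel (x of blue_plate_grip in the frame of nest between 0.048 and 0.052 m and y of blue_plate_grip in the frame of nest between 0.038 and 0.042 m and z of blue_plate_grip in the frame of nest below 0.0405 m and angle between the x axis of blue_plate_grip and the x axis of nest, either way round below 0.04 rad and angle between the z axis of blue_plate_grip and the z axis of nest, either way round below 0.05 rad and value of joint bolt above 0.076 m and linear speed of blue_plate below 0.01 m/s); the robot touches nothing.
It fails at once if the bolt is forced: more than 25 N between the wedge bolt (finger and shoulder together) and the blue plate (contact force between bolt and blue_plate above 25 N).
It fails at once if the plate is dropped, slammed or pressed onto the bed, its fences or the bolt with more than 70 N (contact force between blue_plate and nest above 70 N).
It fails at once if the white plate, the jar, the loaf tin or the scraper is moved by more than 30 mm (distance of any of white_plate_grip, flour_jar, loaf_tin, scraper from where it was at the start of the episode above 0.03 m).
It also fails if it takes over 72 s, if anything falls off the work surface, if the arm or the gripper's body presses on something with over 40 N, if the wrist force passes 120 N, or if a joint passes its speed limit or range.

## Robot

A 6-joint arm with a two-finger parallel gripper is mounted at the origin on the work surface. World frame = base frame: x ahead of the robot, y to its left, z up, the work surface at z = 0. Lengths are in mm, angles in degrees, forces in N, time in s.
With the tool pointing down it reaches from about 350 to 1000 mm from the base axis. Payload 7.1 kg.
Tool frame: the origin (TCP) lies on the centre line of the jaws, within the pads' length; the fingertips stand 17 mm ahead of it and the grasp point (between the pads) lies 2 mm behind it; z points along the fingers, y is the line along which they close (so a half turn about z gives the same grasp; the last joint's range is limited). The gripper opens to 85 mm and grips with 20 to 120 N. Pads are 22 mm wide; open, the fingers measure 114 mm over their backs; the gripper's body (76 mm by 85 mm) begins 54 mm behind the grasp point. The pads swing forward as they close: fully open they stand 13 mm farther back than shut.
Start: joints at [-66.75, 24.242, 93.386, -0, 62.372, -1.089], TCP at [257.602, -569.426, 248.319] pointing down, gripper open.
Joint ranges: [-172.04, 172.04], [-51.8, 120.97], [4.93, 147.93], [-75.15, 255.16], [6.16, 154.13], [-145.62, 145.62]. Speed limits (degrees/s): [136.94, 136.94, 172.46, 180, 180, 180].

## Interface

Orientations are given as a 3x3 rotation matrix whose columns are the frame's x, y, z axes.
In Python, from plant import * gives the robot as it stands.
- The arm moves only by the tool arm_command, never from a script. Its argument "deltas" is a list that holds one entry, the list of rows, each a list of 6 numbers: the shift along the tool's x, y, z in mm, then the turn, a rotation vector about the tool's x, y, z in rad. In form: [[[dx, dy, dz, ax, ay, az], ...]]. A call has 1 to 10 rows; each row shifts and turns the commanded pose from where the row before left it, along the tool's axes as they then stand; what a row does not reach is not made up. A row lasts 1/12 s, in which the tool goes at most 41.7 mm and 7.16 degrees, less where a joint would pass 70% of its speed; a pose out of reach is approached as far as the arm can. A call is refused whole if a number of a shift passes 41.7 or a number of a turn 0.125, either way. A call with a gripper value outside its range is refused whole. "claw" is the opening, from -1 (shut) to 1 (fully open), set as the call begins (left out, the last holds). The fingers move at their own pace and stop on an object; the grip force is fixed at half the most. Time passes only in rows, so rows that do not move let the fingers close. It gives the time, the measured TCP pose, the force, the opening and the grip force at its end, in the units of the state.
- state(): the state, without advancing time (a new reading comes with each control period).
- read_camera(name): name is "side" or "top" or "wrist"; returns a dict with "img" (400x640x3 uint8, red, green, blue), "K" (3x3 intrinsics, pixels), "xyz" and "orientation" of the camera in the world. Camera axes: x right, y up, looking along -z (the intrinsics and any distortion apply to the point x, -y, -z); pixel columns grow to the right and rows downward; lengths in mm; the calibration is good to about 2 mm. A picture is of the moment at which its call begins. There is no depth.
- hand_in(): hands the job in; it is judged then, once.
Trained networks look in the newest picture that a camera, given by its name, has taken for a name from the list of things; names that differ only in an ending like _2 or _b are one class to them, and where a whole thing is asked for, a point or a joint stands for the part that bears it (a point fixed in the world has none). Each returns a list of dicts, best first, with "conf" (0 to 1); they miss things now and then, are a little off and sometimes report something else, mostly with a low value. They report only what shows in the picture. A call takes as long as a camera call. They do not tell look-alikes from the thing itself.
- search_frame(query, camera): "at" ([column, row] in pixels, amid what is visible of it).
- regions_of(query, camera): "pixels" (400x640 bool, what is visible of it) and "at" ([column, row] in pixels, amid what is visible of it).
The state is a dict: "time": time; "joint_pos": joint angles; "dq": joint speeds; "joint_torque": joint torques, N m; "eef_pos": TCP position; "tool_rot": TCP orientation; "wrist_force": force on the tool from outside, world axes, zero at the start; "torque": the same for the moment, N m; "width": opening from 0.0 (shut) to 1.0 (fully open); "finger_force": force on a finger pad.
Only numpy, scipy, OpenCV 4.12 (cv2) and the standard library are available. Lean on these libraries where they do the work, as an engineer would, in place of code of your own. Each camera call takes 0.05 s, during which the arm holds its last target. There are 200 camera calls.

## Working session

There is one attempt and no reset: what is moved stays moved. The work goes in short steps, Python scripts to look and compute and a tool call to move; the robot and the scene stay as the last step left them, time stands still between calls to the robot, and variables do not carry over. Pictures are saved under pics/ and viewed, at most 10 in all, crops included, and the job is handed in when it is done.

Besides the shell and the picture viewer there is one more tool, called after "Call:" as name([rows], argument=value, ...), one row to a line, values as JSON. arm_command: Moves the arm, as the interface text tells. Its arguments: {"type":"object","properties":{"deltas":{"type":"array"},"claw":{"type":"number"}},"required":["deltas"]}

```bash
mkdir -p pics; ls
cat > h.py <<'E'
from plant import *
import numpy as np, cv2
def cam(n):
    c=read_camera(n); return c
def proj(c,P):
    R=np.array(c["orientation"]);p=R.T@(np.array(P,float)-np.array(c["xyz"]));q=np.array([p[0],-p[1],-p[2]])
    u=np.array(c["K"])@q; return u[:2]/u[2]
def ray(c,uv):
    d=np.linalg.inv(np.array(c["K"]))@np.array([uv[0],uv[1],1.]);d=np.array(c["orientation"])@np.array([d[0],-d[1],-d[2]])
    return np.array(c["xyz"],float),d/np.linalg.norm(d)
def atz(c,uv,z):
    o,d=ray(c,uv);return o+d*(z-o[2])/d[2]
def tri(obs):
    A=np.zeros((3,3));b=np.zeros(3)
    for c,uv in obs:
        o,d=ray(c,uv);M=np.eye(3)-np.outer(d,d);A+=M;b+=M@o
    p=np.linalg.solve(A,b)
    return p,[np.round(proj(c,p)-uv,1) for c,uv in obs]
E
python3 - <<'E'
from h import *
np.set_printoptions(suppress=True,precision=2)
print(state())
for n in ["top","side"]:
    c=cam(n); cv2.imwrite(f"pics/{n}0.png",c["img"][:,:,::-1]); print(n,c["K"],c["xyz"],c["orientation"],[k for k in c])
    for q in ["blue_plate_grip","nest","pad_spot","home_spot","bolt_knob","bolt_nose","flour_jar","loaf_tin","scraper"]:
        try: print(q,[(np.round(r["at"],1),round(r["conf"],2)) for r in search_frame(q,n)])
        except Exception as e: print(q,e)
E
```

```text
pics
{'time': 0.0, 'joint_pos': array([-66.75,  24.28,  93.43,  -0.  ,  62.37,  -1.09]), 'dq': array([ 0.04, -0.01,  0.03,  0.04, -0.09,  0.05]), 'joint_torque': array([  0.  , -55.74, -28.17,   0.  ,   0.01,  -0.  ]), 'eef_pos': array([ 257.39, -568.97,  247.55]), 'tool_rot': array([[ 0.91,  0.41, -0.  ],
       [ 0.41, -0.91,  0.  ],
       [ 0.  , -0.  , -1.  ]]), 'wrist_force': array([ 0.04, -0.02,  1.27]), 'torque': array([-0.06,  0.03, -0.  ]), 'finger_force': 0.0, 'width': 0.9979242780277539}
top [[373.48   0.   321.83]
 [  0.   373.48 197.43]
 [  0.     0.     1.  ]] [ 291.57   25.89 1115.15] [[ 0.12  0.97 -0.21]
 [-0.99  0.12 -0.03]
 [-0.    0.22  0.98]] ['img', 'K', 'xyz', 'orientation']
blue_plate_grip [(array([457.7, 304.8]), 0.91), (array([447.1, 248.5]), 0.69), (array([397.7, 231.7]), 0.62), (array([402.9, 290.1]), 0.6)]
nest [(array([299.5, 198. ]), 0.67)]
pad_spot [(array([302.3, 199.5]), 0.67)]
home_spot [(array([303.7, 197.7]), 0.72), (array([205.3, 166. ]), 0.61)]
bolt_knob [(array([278.5, 182.5]), 0.68)]
bolt_nose [(array([276.3, 180.7]), 0.84), (array([185.8, 250.2]), 0.71)]
flour_jar [(array([420.2, 138.2]), 0.92), (array([281.4, 180.1]), 0.25)]
loaf_tin [(array([188.3, 251. ]), 0.69)]
scraper [(array([204.6, 165.4]), 0.78)]
side [[502.57   0.   318.32]
 [  0.   502.57 203.65]
 [  0.     0.     1.  ]] [-214.45  804.68 1144.11] [[-0.7   0.5  -0.5 ]
 [-0.71 -0.48  0.52]
 [ 0.02  0.72  0.69]] ['img', 'K', 'xyz', 'orientation']
blue_plate_grip [(array([414.7, 189.4]), 0.9), (array([379.5, 204.8]), 0.67), (array([478.6, 212.6]), 0.47)]
nest [(array([304.7, 225.4]), 0.59)]
pad_spot [(array([303.5, 228.2]), 0.93)]
home_spot [(array([306.4, 229.4]), 0.72)]
bolt_knob [(array([279.9, 219. ]), 0.91)]
bolt_nose [(array([283. , 220.6]), 0.56), (array([302. , 227.4]), 0.41)]
flour_jar [(array([328.3, 155.2]), 0.81)]
loaf_tin [(array([264.3, 346.7]), 0.72)]
scraper [(array([199. , 292.7]), 0.72)]
```

View pics/top0.png

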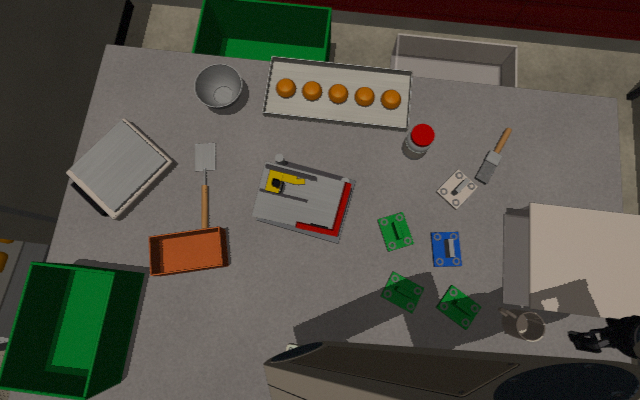

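View pics/side0.png

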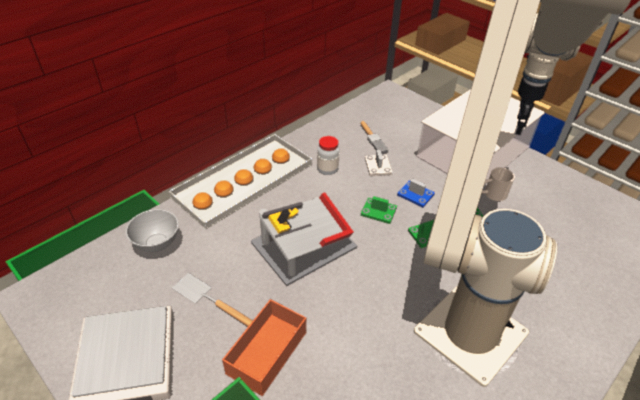

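Run:
```python
from h import *
np.set_printoptions(suppress=True,precision=2)
T=cam("top");S=cam("side");W=cam("wrist")
print(W["K"],W["xyz"],W["orientation"])
s=state();R=np.array(s["tool_rot"]);print("wristcam in tool",R.T@(np.array(W["xyz"])-s["eef_pos"]),R.T@np.array(W["orientation"]))
for n,t,sd in [("blue",(448.5,243),(417,186)),("knob",(278,183),(280,218)),("corner",(340,238),(352,240)),("jar",(423,135),(328,143)),("white",(460,187),(380,157))]:
    print(n,tri([(T,t),(S,sd)]))
a=cv2.resize(T["img"][145:275,245:475],None,fx=3.4,fy=3.4,interpolation=cv2.INTER_CUBIC)[:, :,::-1]
cv2.imwrite("pics/tc.png",a)
b=cv2.resize(S["img"][145:285,240:440],None,fx=4,fy=4,interpolation=cv2.INTER_CUBIC)[:, :,::-1]
cv2.imwrite("pics/sc.png",b)
```

```text
[[333.44   0.   312.75]
 [  0.   333.44 200.86]
 [  0.     0.     1.  ]] [ 316.45 -542.    372.97] [[ 0.41  0.88  0.24]
 [-0.91  0.4   0.11]
 [-0.   -0.26  0.97]]
wristcam in tool [  64.89   -0.72 -124.66] [[-0.    0.97  0.26]
 [ 1.    0.    0.  ]
 [ 0.    0.26 -0.97]]
blue (array([ 434.06, -323.23,   32.76]), [array([1. , 1.8]), array([-1.8, -0.2])])
knob (array([532.41, 179.03, 156.23]), [array([-1. , -2.1]), array([2.1, 0.8])])
corner (array([421.85,  -5.56,  14.8 ]), [array([-0.7, -1.4]), array([1.5, 0.3])])
jar (array([ 731.06, -208.5 ,  106.64]), [array([-0.2, -0.5]), array([0.4, 0.2])])
white (array([ 605.59, -341.69,   46.19]), [array([0.1, 0.1]), array([-0.1, -0. ])])
```

View pics/tc.png

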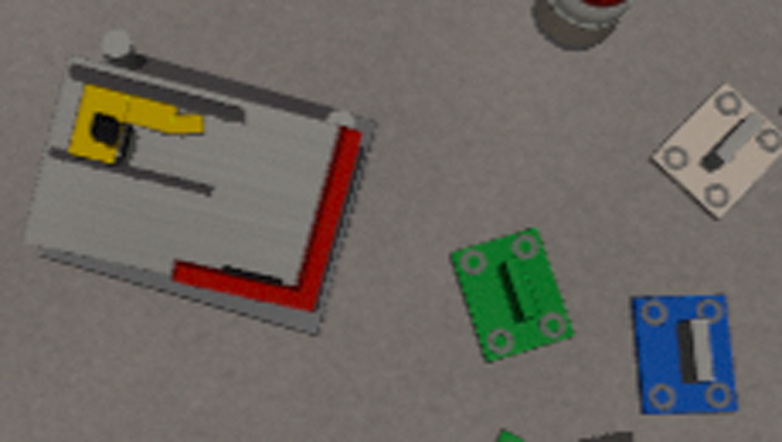

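View pics/sc.png

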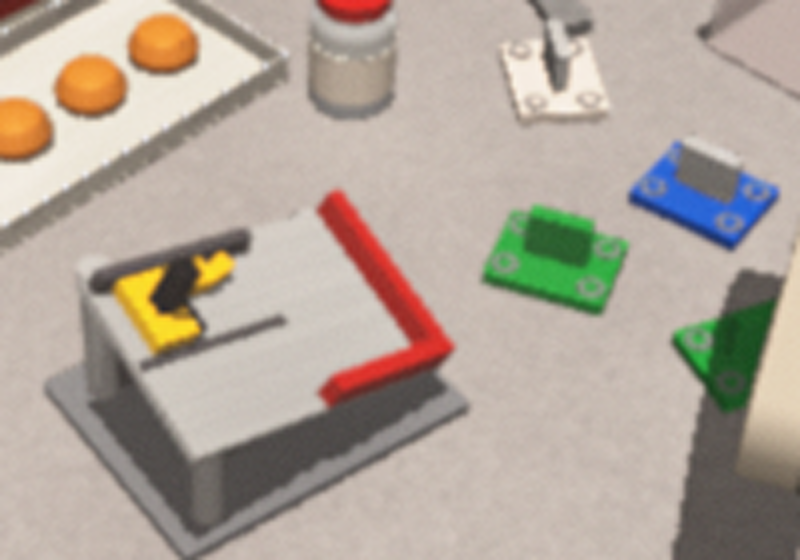

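Call:
arm_command([
  [[32.7, -18.9, 0, 0, 0, 0], [32.7, -18.9, 0, 0, 0, 0], [32.7, -18.9, 0, 0, 0, 0], [32.7, -18.9, 0, 0, 0, 0], [32.7, -18.9, 0, 0, 0, 0], [32.7, -18.9, 0, 0, 0, 0], [32.7, -18.9, 0, 0, 0, 0], [32.7, -18.9, 0, 0, 0, 0], [0, 0, 0, 0, 0, 0.105], [0, 0, 0, 0, 0, 0.105]],
], claw=1)

```text
time: 1.98
eef_pos: [435.0, -321.9, 248.5]
tool_rot: [[0.977, 0.212, 0.0], [0.212, -0.977, -0.0], [0.0, 0.0, -1.0]]
wrist_force: [-0.1, 0.7, 0.4]
width: 0.992
finger_force: 0.0
```

Call:
arm_command([
  [[0, 0, 10, 0, 0, 0], [0, 0, 10, 0, 0, 0], [0, 0, 0, 0, 0, 0]],
])

```text
time: 2.23
eef_pos: [432.3, -323.2, 225.8]
tool_rot: [[0.977, 0.215, -0.003], [0.215, -0.977, 0.002], [-0.003, -0.003, -1.0]]
wrist_force: [-0.6, 0.3, -0.4]
width: 0.999
finger_force: 0.0
```

```bash
cat >> h.py <<'E'
from scipy.optimize import minimize
from scipy.spatial.transform import Rotation as Ro
def box(a,b): return np.array([[x,y,z] for x in (a[0],b[0]) for y in (a[1],b[1]) for z in (a[2],b[2])],float)
def hull(c,R,t,pts):
    return cv2.convexHull(np.float32([proj(c,R@p+t) for p in pts]))
SC=4
def render(c,R,t,boxes,off,shape):
    m=np.zeros((shape[0]*SC,shape[1]*SC),np.uint8)
    for b in boxes:
        h=(hull(c,R,t,b).reshape(-1,2)-off+0.5)*SC-0.5
        cv2.fillPoly(m,[np.int32(np.round(h*16))],255,shift=4)
    return cv2.resize(m,(shape[1],shape[0]),interpolation=cv2.INTER_AREA)/255.
def cost(obs,R,t,boxes):
    s=0
    for c,mask,(u0,v0) in obs:   # mask float crop
        r=render(c,R,t,boxes,np.array([u0,v0]),mask.shape)
        s+=np.abs(r-mask).sum()/mask.sum()
    return s
def crop(mask,pad=20,comp=None):
    n,l,st,ce=cv2.connectedComponentsWithStats(mask.astype(np.uint8))
    if comp is None: k=1+np.argmax(st[1:,4])
    else: k=1+np.argmin([np.hypot(*(ce[i]-comp))+(1e3 if st[i,4]<60 else 0) for i in range(1,n)])
    m=(l==k); x,y,w,h=st[k,:4];x0=max(0,x-pad);y0=max(0,y-pad)
    return m[y0:y+h+pad,x0:x+w+pad].astype(float),(x0,y0)
def hsv(c): return cv2.cvtColor(c["img"],cv2.COLOR_RGB2HSV).astype(int)
def blue(c): h=hsv(c); return (abs(h[...,0]-110)<14)&(h[...,1]>130)&(h[...,2]>40)
def red(c): h=hsv(c); return ((h[...,0]<5)|(h[...,0]>174))&(h[...,1]>150)&(h[...,2]>50)
SLAB=[box((-50,-40,-38),(50,40,-24))]
def RZ(a): return Ro.from_euler('z',a,degrees=True).as_matrix()
E
python3 - <<'E'
from h import *
np.set_printoptions(suppress=True,precision=2)
W=cam("wrist");T=cam("top");S=cam("side");s=state();print(s["time"],s["eef_pos"],s["tool_rot"])
cv2.imwrite("pics/w1.png",W["img"][:,:,::-1])
p0=np.array([434,-323,38.])
for c in (W,T,S): print(proj(c,p0),search_frame("blue_plate_grip",{id(W):"wrist",id(T):"top",id(S):"side"}[id(c)])[:2])
obs=[]
for c in (W,T,S):
    m,o=crop(blue(c),15,proj(c,p0)); 
    m=cv2.morphologyEx(m,cv2.MORPH_CLOSE,np.ones((3,3)))
    obs.append((c,m,o));print(m.sum(),o,m.shape)
E
```

```text
2.3833 [ 433.18 -324.13  227.79] [[ 0.98  0.21 -0.  ]
 [ 0.21 -0.98  0.  ]
 [-0.   -0.   -1.  ]]
[314.4  179.28] [{'at': [309.6, 179.4], 'conf': 0.83}, {'at': [314.0, 317.6], 'conf': 0.7}]
[450.06 244.66] [{'at': [450.5, 301.4], 'conf': 0.72}, {'at': [445.4, 247.5], 'conf': 0.71}]
[415.44 184.66] [{'at': [379.2, 206.4], 'conf': 0.79}, {'at': [413.8, 190.7], 'conf': 0.66}]
4739.0 (np.int32(255), np.int32(117)) (129, 112)
560.0 (np.int32(416), np.int32(217)) (65, 61)
291.0 (np.int32(383), np.int32(170)) (52, 59)
```

View pics/w1.png

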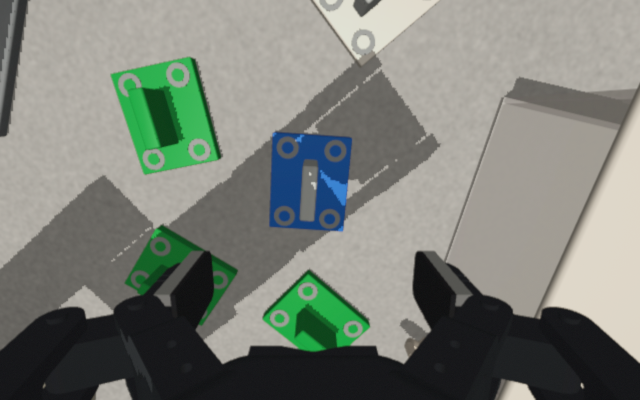

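```bash
cat >> h.py <<'E'
def hullmask(m):
    ys,xs=np.nonzero(m);h=cv2.convexHull(np.int32(np.c_[xs,ys]));o=np.zeros(m.shape,np.uint8);cv2.fillPoly(o,[h],1);return o.astype(float)
E
python3 - <<'E'
from h import *
np.set_printoptions(suppress=True,precision=2)
p0=np.array([434,-323,38.])
def fit(names):
    obs=[]
    for n in names:
        c=cam(n); m,o=crop(blue(c),15,proj(c,p0)); obs.append((c,hullmask(m),o))
    f=lambda p:cost(obs,RZ(p[2]),np.array([p[0],p[1],38.]),SLAB)
    r=min((minimize(f,[434,-323,a],method='Nelder-Mead',options=dict(initial_simplex=[[434,-323,a],[446,-323,a],[434,-311,a],[434,-323,a+8]],xatol=.02,fatol=1e-4)) for a in (8,16)),key=lambda r:r.fun)
    print(names,r.x,r.fun)
fit(["wrist"]);fit(["top"]);fit(["wrist","top"])
E
```

```text
['wrist'] [ 423.55 -319.55    8.52] 0.023930171902140474
['top'] [ 424.13 -320.65    8.7 ] 0.06983122362869197
['wrist', 'top'] [ 423.84 -319.93    8.73] 0.10630009856634441
```

Call:
arm_command([
  [[0, 0, 20, 0, 0, 0.064], [-4.4, -3, 30, 0, 0, 0], [-4.4, -3, 30, 0, 0, 0], [0, 0, 30, 0, 0, 0], [0, 0, 20, 0, 0, 0], [0, 0, 0, 0, 0, 0], [0, 0, 0, 0, 0, 0]],
])

```text
time: 3.32
eef_pos: [423.7, -319.0, 97.8]
tool_rot: [[0.989, 0.15, -0.002], [0.15, -0.989, 0.001], [-0.001, -0.002, -1.0]]
wrist_force: [0.2, -0.1, 0.7]
width: 1.004
finger_force: 0.0
```

Run:
```python
from h import *
np.set_printoptions(suppress=True,precision=3)
s=state();print(s["eef_pos"],s["tool_rot"],s["wrist_force"])
c=cam("wrist");p0=np.array([423.6,-319.6,38.])
m,o=crop(blue(c),15,proj(c,p0-[0,0,30]));obs=[(c,hullmask(m),o)]
f=lambda p:cost(obs,RZ(p[2]),np.array([p[0],p[1],38.]),SLAB)
r=minimize(f,[423,-319,9],method='Nelder-Mead',options=dict(initial_simplex=[[423,-319,9],[433,-319,9],[423,-311,9],[423,-319,14]],xatol=.02,fatol=1e-4));print(r.x,r.fun,m.shape,o)
cv2.imwrite("pics/w2.png",c["img"][:,:,::-1])
R=np.array(s["tool_rot"])
print(R.T@(np.array([r.x[0],r.x[1],37])-s["eef_pos"]))
```

```text
[ 423.684 -318.962   97.823] [[ 0.989  0.15  -0.002]
 [ 0.15  -0.989  0.001]
 [-0.001 -0.002 -1.   ]] [ 0.197 -0.133  0.731]
[ 423.495 -319.745    7.939] 0.030639153812291188 (176, 157) (np.int32(238), np.int32(121))
[-0.217  0.839 60.822]
```

View pics/w2.png

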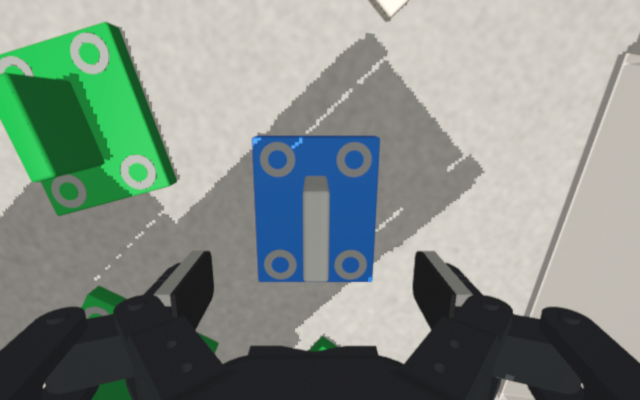

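Call:
arm_command([
  [[0, 0.8, 20, 0, 0, 0.01], [0, 0, 20, 0, 0, 0], [0, 0, 16, 0, 0, 0], [0, 0, 5, 0, 0, 0], [0, 0, 0, 0, 0, 0], [0, 0, 0, 0, 0, 0]],
])

```text
time: 3.87
eef_pos: [425.0, -320.6, 38.6]
tool_rot: [[0.99, 0.14, 0.001], [0.14, -0.99, -0.001], [0.001, 0.001, -1.0]]
wrist_force: [0.4, -0.4, -0.2]
width: 1.0
finger_force: 0.0
```

Call:
arm_command([
  [[0, 0, 0, 0, 0, 0], [0, 0, 0, 0, 0, 0], [0, 0, 0, 0, 0, 0], [0, 0, 0, 0, 0, 0], [0, 0, 0, 0, 0, 0], [0, 0, 0, 0, 0, 0], [0, 0, 0, 0, 0, 0], [0, 0, 0, 0, 0, 0], [0, 0, 0, 0, 0, 0]],
], claw=-1)

```text
time: 4.62
eef_pos: [424.3, -320.2, 37.6]
tool_rot: [[0.99, 0.14, 0.0], [0.14, -0.99, -0.0], [0.0, 0.0, -1.0]]
wrist_force: [-0.3, -0.2, 5.8]
width: 0.156
finger_force: 59.8
```

Call:
arm_command([
  [[0, 0, -6, 0, 0, 0], [0, 0, -15, 0, 0, 0], [0, 0, -30, 0, 0, 0], [0, 0, -38, 0, 0, 0], [0, 0, -38, 0, 0, 0], [0, 0, -38, 0, 0, 0], [0, 0, -30, 0, 0, 0], [0, 0, -15, 0, 0, 0], [0, 0, 0, 0, 0, 0], [0, 0, 0, 0, 0, 0]],
])

```text
time: 5.45
eef_pos: [423.9, -319.8, 247.3]
tool_rot: [[0.99, 0.14, 0.0], [0.14, -0.99, -0.0], [0.0, 0.0, -1.0]]
wrist_force: [-0.0, -0.4, -4.8]
width: 0.159
finger_force: 59.1
```

```bash
cat >> h.py <<'E'
FEN=[box((-14,-14,0),(0,105,22)),box((-14,-14,0),(140,0,22))]
def RN(yaw,a=17.,b=17.):
    x=np.array([np.cos(np.radians(a)),0,np.sin(np.radians(a))]); sy=np.sin(np.radians(b))
    # y unit, y.x=0, y_z=sy
    yx=-sy*x[2]/x[0]; y=np.array([yx,np.sqrt(1-yx**2-sy**2),sy])
    return RZ(yaw)@np.c_[x,y,np.cross(x,y)]
def fitnest(obs,p0,steps=(8,8,8,5,2,2)):
    f=lambda p:cost(obs,RN(p[3],p[4],p[5]),np.array(p[:3]),FEN)+.002*((p[4]-17)**2+(p[5]-17)**2)
    p=np.array(p0,float)
    for k in range(3):
        sx=np.vstack([p]+[p+np.eye(6)[i]*steps[i]/(1,2,4)[k]*(-1)**k for i in range(6)])
        r=minimize(f,p,method='Nelder-Mead',options=dict(initial_simplex=sx,xatol=.02,fatol=1e-5,maxiter=500)); p=r.x
    return p,r.fun
E
cat > n1.py <<'E'
from h import *
np.set_printoptions(suppress=True,precision=2)
s=state();print(s["eef_pos"],s["wrist_force"],s["width"])
ob={}
for n,px in [("top",(330,215)),("side",(335,225))]:
    c=cam(n);m,o=crop(red(c),15,px);print(n,m.sum(),o,m.shape);ob[n]=(c,m,o)
p0=[430,-5,30,-8,17,17]
for names in (["top","side"],["top"],["side"]):
    p,v=fitnest([ob[n] for n in names],p0); print(names,p,v); p0=p
E
python3 n1.py
```

```text
[ 423.86 -319.77  247.3 ] [-0.02 -0.4  -4.77] 0.15911201182953993
top 583.0 (np.int32(281), np.int32(167)) (85, 85)
side 495.0 (np.int32(305), np.int32(178)) (83, 63)
['top', 'side'] [434.88  19.4   55.86  -8.96  14.72  14.05] 0.440279220138555
['top'] [435.21  19.71  51.78  -9.23  16.32  16.26] 0.10945167254223505
['side'] [440.31  18.11  50.51  -9.42  16.93  16.35] 0.26729589098492673
```

Call:
arm_command([
  [[3, -14, -7, 0, 0, 0], [6, -28, -14, 0, 0, 0], [6, -28, -14, 0, 0, 0], [6, -28, -14, 0, 0, 0], [6, -28, -14, 0, 0, 0], [6, -28, -14, 0, 0, 0], [6, -28, -14, 0, 0, 0], [6, -28, -14, 0, 0, 0], [3, -14, -7, 0, 0, 0], [0, 0, 0, 0, 0, 0]],
])

```text
time: 6.38
eef_pos: [440.2, -88.5, 359.8]
tool_rot: [[0.99, 0.143, 0.0], [0.143, -0.99, 0.001], [0.0, -0.001, -1.0]]
wrist_force: [0.7, -0.7, -3.9]
width: 0.157
finger_force: 59.6
```

Call:
arm_command([
  [[0, 0, 0, 0, 0, 0], [0, 0, 0, 0, 0, 0], [0, 0, 0, 0, 0, 0]],
])

```text
time: 6.63
eef_pos: [439.6, -91.9, 358.1]
tool_rot: [[0.99, 0.14, -0.002], [0.14, -0.99, 0.0], [-0.002, -0.001, -1.0]]
wrist_force: [-0.6, -0.6, -3.9]
width: 0.153
finger_force: 59.6
```

Run:
```python
from h import *
np.set_printoptions(suppress=True,precision=2)
s=state();print(s["eef_pos"],s["time"],s["dq"])
c=cam("wrist");cv2.imwrite("pics/w3.png",c["img"][:,:,::-1])
m,o=crop(red(c),15,proj(c,[470,10,70]));print(m.sum(),o,m.shape)
T=cam("top");mt,ot=crop(red(T),15,(330,215))
for nm,ob in (("w",[(c,m,o)]),("wt",[(c,m,o),(T,mt,ot)])):
    print(nm,*fitnest(ob,[435,19.5,52,-9,17,17],(5,5,5,3,2,2)))
```

```text
[439.63 -91.92 358.14] 6.6333 [-0.53  0.12 -0.3   0.01  0.1   0.13]
1464.0 (np.int32(213), np.int32(25)) (137, 61)
w [434.43  21.02  53.62  -8.64  17.13  16.24] 0.28664121267406517
wt [434.96  20.28  57.49  -9.41  17.6   15.61] 0.4155527040393024
```

View pics/w3.png

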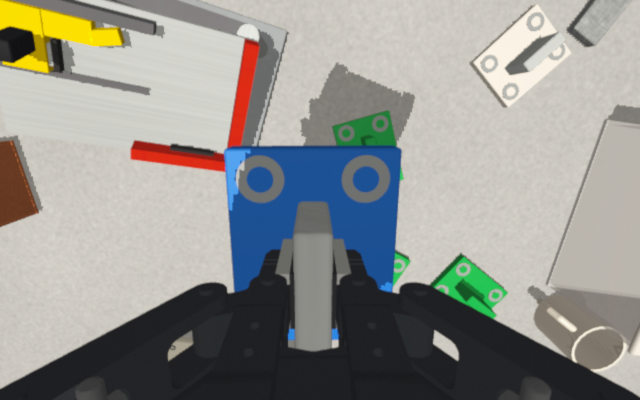

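Call:
arm_command([
  [[-2, 14, -12, 0, 0, 0], [-4, 18, -18, 0, 0, 0], [-4, 18, -18, 0, 0, 0], [-2, 10, -10, 0, 0, 0], [0, 0, 0, 0, 0, 0], [0, 0, 0, 0, 0, 0], [0, 0, 0, 0, 0, 0], [0, 0, 0, 0, 0, 0]],
])

```text
time: 7.4
eef_pos: [436.2, -151.9, 416.1]
tool_rot: [[0.99, 0.141, -0.002], [0.141, -0.99, 0.001], [-0.002, -0.001, -1.0]]
wrist_force: [-0.0, -0.6, -4.3]
width: 0.158
finger_force: 59.8
```

```bash
cat > n2.py <<'E'
from h import *
np.set_printoptions(suppress=True,precision=2)
s=state();print(s["eef_pos"],s["time"],s["dq"])
c=cam("wrist");cv2.imwrite("pics/w4.png",c["img"][:,:,::-1])
m,o=crop(red(c),15,proj(c,[470,10,70]));print(m.sum(),o,m.shape)
T=cam("top");mt,ot=crop(red(T),15,(330,215));S=cam("side");ms,os_=crop(red(S),15,(335,225))
for nm,ob in (("w",[(c,m,o)]),("wt",[(c,m,o),(T,mt,ot)]),("wts",[(c,m,o),(T,mt,ot),(S,ms,os_)])):
    p,v=fitnest(ob,[435,19.5,52,-9,17,17],(5,5,5,3,2,2));print(nm,p,v)
    if nm=="w":
        r=render(c,RN(*p[3:]),p[:3],FEN,np.array(o),m.shape)
        im=c["img"].copy()
        for b in FEN:
            cv2.polylines(im,[np.int32(np.round(hull(c,RN(*p[3:]),p[:3],b)*16))],True,(0,255,255),1,shift=4)
        v0,u0=o[1],o[0]
        cv2.imwrite("pics/w4f.png",cv2.resize(im[max(0,v0-30):v0+m.shape[0]+20,max(0,u0-60):u0+m.shape[1]+30],None,fx=3,fy=3,interpolation=cv2.INTER_NEAREST)[:,:,::-1])
E
python3 n2.py
```

```text
[ 436.25 -151.93  416.08] 7.4 [ 0.3  -0.03 -0.22 -0.04  0.12 -0.07]
2464.0 (np.int32(93), np.int32(24)) (148, 139)
w [434.74  21.79  53.58  -9.09  17.07  16.84] 0.14411544472299323
wt [435.8   20.55  55.12  -9.34  17.74  16.42] 0.296232503611155
wts [435.17  20.21  56.04  -8.78  16.43  16.76] 0.5972626774733828
```

View pics/w4f.png

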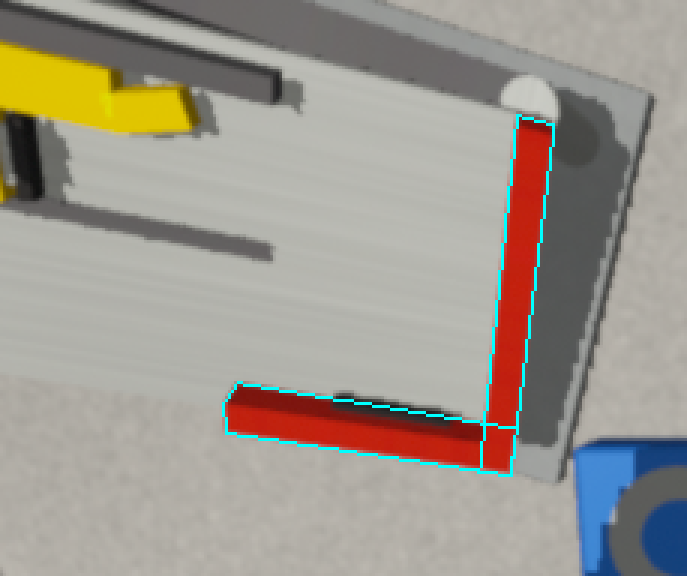

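```bash
cat >> h.py <<'E'
N0=np.array([434.9,21.4,54.0]);NR=RN(-9.1,17,17)
def bed(p): return N0+NR@np.array(p,float)
TR=NR@np.diag([1,-1,-1.])
def go(pb,RT=None):
    s=state();R=np.array(s["tool_rot"]);RT=TR if RT is None else RT
    rv=Ro.from_matrix(R.T@RT).as_rotvec();d=bed(pb)-s["eef_pos"]
    b=NR.T@(np.array(s["eef_pos"])-N0)
    print("t",s["time"],"bedpos",np.round(b,2),"rv",np.round(rv,4),"d in target tool",np.round(RT.T@d,2),"Fbed",np.round(NR.T@s["wrist_force"],2),"w",round(s["width"],3),"ff",round(s["finger_force"],1),"J",np.round(s["joint_pos"],0))
E
python3 -c "
from h import *
print(NR.round(3)); go([62,50,110])"
```

```text
[[ 0.944  0.062 -0.323]
 [-0.151  0.954 -0.258]
 [ 0.292  0.292  0.911]]
t 7.55 bedpos [133.85 -59.35 374.35] rv [0.261  0.3391 0.2494] d in target tool [ -71.85 -109.35  264.35] Fbed [-1.06 -0.62 -2.96] w 0.153 ff 59.8 J [-21.   0. 101.   0.  78.  61.]
```

Call:
arm_command([
  [[0, 0, 0, 0.0435, 0.0565, 0.0416], [0, 0, 0, 0.0435, 0.0565, 0.0416], [0, 0, 0, 0.0435, 0.0565, 0.0416], [0, 0, 0, 0.0435, 0.0565, 0.0416], [0, 0, 0, 0.0435, 0.0565, 0.0416], [0, 0, 0, 0.0435, 0.0565, 0.0416], [-8, -12, 0, 0, 0, 0], [-14, -20, 0, 0, 0, 0], [-20, -27, 0, 0, 0, 0], [-14, -20, 0, 0, 0, 0]],
])

```text
time: 8.38
eef_pos: [387.0, -66.9, 423.3]
tool_rot: [[0.945, -0.063, 0.322], [-0.151, -0.954, 0.257], [0.291, -0.292, -0.911]]
wrist_force: [-0.4, 1.3, -4.7]
width: 0.154
finger_force: 60.2
```

Call:
arm_command([
  [[-10, -18, 15, 0, 0, 0], [-6, -12, 25, 0, 0, 0], [0, 0, 35, 0, 0, 0], [0, 0, 35, 0, 0, 0], [0, 0, 35, 0, 0, 0], [0, 0, 35, 0, 0, 0], [0, 0, 30, 0, 0, 0], [0, 0, 15, 0, 0, 0], [0, 0, 0, 0, 0, 0], [0, 0, 0, 0, 0, 0]],
])

```text
time: 9.22
eef_pos: [448.1, 21.2, 222.8]
tool_rot: [[0.945, -0.061, 0.321], [-0.149, -0.954, 0.258], [0.291, -0.292, -0.911]]
wrist_force: [-0.2, -0.8, -2.6]
width: 0.16
finger_force: 60.0
```

Run:
```python
from h import *
go([62,50,110])
```

```text
t 9.2167 bedpos [ 61.82  49.98 149.49] rv [0.     0.0019 0.0014] d in target tool [ 1.800e-01 -2.000e-02  3.949e+01] Fbed [-0.83 -1.51 -2.09] w 0.16 ff 60.0 J [-10.   6. 127.  33.  34.  60.]
```

Call:
arm_command([
  [[0, 0, 20, 0, 0, 0], [0, 0, 25, 0, 0, 0], [0, 0, 25, 0, 0, 0], [0, 0, 18, 0, 0, 0], [0, 0, 10, 0, 0, 0], [0, 0, 4, 0, 0, 0], [0, 0, 0, 0, 0, 0], [0, 0, 0, 0, 0, 0]],
])

```text
time: 9.88
eef_pos: [482.4, 46.3, 131.7]
tool_rot: [[0.943, -0.062, 0.326], [-0.152, -0.954, 0.257], [0.295, -0.292, -0.91]]
wrist_force: [0.2, 0.6, -4.2]
width: 0.158
finger_force: 60.0
```

Run:
```python
from h import *
go([62,50,38])
c=cam("wrist");im=c["img"].copy()
for b in FEN: cv2.polylines(im,[np.int32(np.round(hull(c,NR,N0,b)*16))],True,(0,255,255),1,shift=4)
cv2.imwrite("pics/w5.png",im[:,:,::-1])
```

```text
t 9.8833 bedpos [63.83 49.45 48.93] rv [ 0.0002 -0.0032  0.0003] d in target tool [-1.83 -0.55 10.93] Fbed [-1.11 -0.64 -4.07] w 0.158 ff 60.0 J [ -6.  20. 127.  51.  22.  45.]
```

View pics/w5.png

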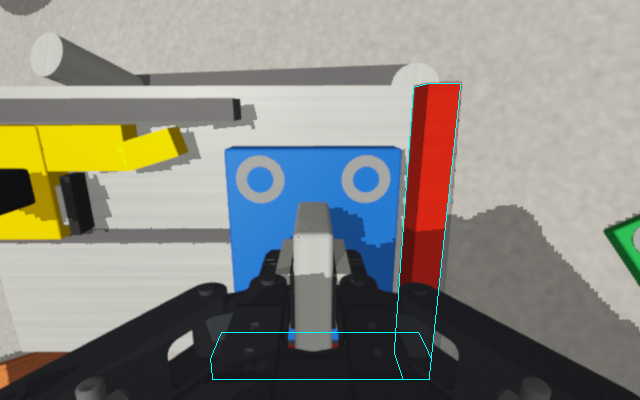

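Call:
arm_command([
  [[-0.5, 0, 3, 0, 0, 0], [-0.5, 0, 3, 0, 0, 0], [0, 0, 1.5, 0, 0, 0], [0, 0, 0.5, 0, 0, 0], [0, 0, 0, 0, 0, 0]],
])

```text
time: 10.35
eef_pos: [483.4, 48.6, 122.9]
tool_rot: [[0.944, -0.063, 0.325], [-0.152, -0.954, 0.257], [0.294, -0.292, -0.91]]
wrist_force: [-1.8, -1.5, -0.6]
width: 0.157
finger_force: 60.9
```

Call:
arm_command([
  [[0, 0, 0.7, 0, 0, 0], [0, 0, 0.3, 0, 0, 0], [0, 0, 0, 0, 0, 0]],
])

```text
time: 10.6
eef_pos: [483.7, 48.7, 122.5]
tool_rot: [[0.943, -0.063, 0.325], [-0.152, -0.954, 0.257], [0.294, -0.292, -0.91]]
wrist_force: [-7.5, -4.1, 9.3]
width: 0.158
finger_force: 62.7
```

Run:
```python
from h import *
go([62,50,38])
```

```text
t 10.6 bedpos [61.96 49.13 39.52] rv [ 0.0005 -0.0023 -0.0005] d in target tool [ 0.04 -0.87  1.52] Fbed [-3.78 -1.65 11.91] w 0.158 ff 62.7 J [ -5.  22. 127.  53.  21.  43.]
```

Call:
arm_command([
  [[0, 0, -0.5, 0, 0, 0], [0, 0, 0, 0, 0, 0], [0, 0, 0, 0, 0, 0]],
])

```text
time: 10.85
eef_pos: [483.7, 48.7, 122.6]
tool_rot: [[0.944, -0.063, 0.325], [-0.152, -0.954, 0.257], [0.294, -0.292, -0.91]]
wrist_force: [-4.8, -2.6, 4.7]
width: 0.156
finger_force: 61.7
```

Call:
arm_command([
  [[0, 0, 0, 0, 0, 0], [0, 0, 0, 0, 0, 0], [0, 0, 0, 0, 0, 0], [0, 0, 0, 0, 0, 0], [0, 0, 0, 0, 0, 0], [0, 0, 0, 0, 0, 0], [0, 0, 0, 0, 0, 0], [0, 0, 0, 0, 0, 0], [0, 0, 0, 0, 0, 0]],
], claw=1)

```text
time: 11.6
eef_pos: [483.6, 48.8, 122.3]
tool_rot: [[0.944, -0.063, 0.324], [-0.152, -0.954, 0.257], [0.293, -0.292, -0.91]]
wrist_force: [-0.5, -0.8, -0.9]
width: 1.0
finger_force: 0.0
```

Call:
arm_command([
  [[0, 0, -5, 0, 0, 0], [0, 0, -15, 0, 0, 0], [0, 0, -25, 0, 0, 0], [0, 0, -30, 0, 0, 0], [0, 0, -25, 0, 0, 0], [0, 0, -10, 0, 0, 0], [0, 0, 0, 0, 0, 0], [0, 0, 0, 0, 0, 0]],
])

```text
time: 12.27
eef_pos: [448.1, 20.3, 222.7]
tool_rot: [[0.943, -0.063, 0.326], [-0.152, -0.954, 0.257], [0.295, -0.292, -0.91]]
wrist_force: [-0.3, 0.3, 0.1]
width: 0.999
finger_force: 0.0
```

Run:
```python
from h import *
np.set_printoptions(suppress=True,precision=2)
go([54,40,120])
c=cam("wrist");im=c["img"].copy()
for b in FEN: cv2.polylines(im,[np.int32(np.round(hull(c,NR,N0,b)*16))],True,(0,255,255),1,shift=4)
m,o=crop(blue(c),15,proj(c,bed([54,40,10])));m=hullmask(m)
f=lambda p:cost([(c,m,o)],NR@RZ(p[2]),bed([p[0],p[1],38]),SLAB)
r=minimize(f,[56,42,1],method='Nelder-Mead',options=dict(initial_simplex=[[56,42,1],[50,42,1],[56,36,1],[56,42,-4]],xatol=.02,fatol=1e-4));print(r.x,r.fun)
cv2.polylines(im,[np.int32(np.round(hull(c,NR@RZ(r.x[2]),bed([r.x[0],r.x[1],38]),SLAB[0])*16))],True,(255,255,0),1,shift=4)
cv2.imwrite("pics/w6.png",im[:,:,::-1])
for q in ("bolt_knob","bolt_nose"):
    for d in search_frame(q,"wrist")[:2]:
        zz=40 if q=="bolt_knob" else 8
        o_,d_=ray(c,d["at"]);n=NR[:,2];t=((bed([0,0,zz])-o_)@n)/(d_@n);print(q,d,NR.T@(o_+t*d_-N0))
```

```text
t 12.2667 bedpos [ 61.94  49.14 149.65] rv [ 0. -0. -0.] d in target tool [-7.94  9.14 29.65] Fbed [-0.33  0.27  0.13] w 0.999 ff 0.0 J [-10.   6. 127.  34.  34.  60.]
[54.03 40.17 -0.14] 0.01769205387407385
bolt_knob {'at': [137.3, 145.4], 'conf': 0.67} [103.76 171.64  40.  ]
bolt_knob {'at': [97.1, 312.1], 'conf': 0.53} [-28.2  221.72  40.  ]
bolt_nose {'at': [140.1, 146.5], 'conf': 0.56} [ 99.87 186.21   8.  ]
```

View pics/w6.png

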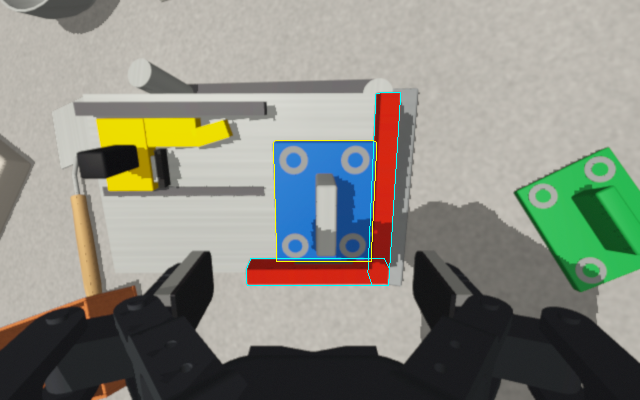

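Run:
```python
from h import *
np.set_printoptions(suppress=True,precision=2)
c=cam("wrist");h=hsv(c);y=(abs(h[...,0]-26)<8)&(h[...,1]>150)&(h[...,2]>60)
y[250:]=0;m,o=crop(y,15,(150,150));print(m.sum(),o,m.shape)
def B(k): 
    fing=np.array([[100.5,k-20,0],[100.5,k-20,15],[122,k-20,0],[122,k-20,15],[100.5,k-54,0],[100.5,k-54,15],[108,k-79,0],[108,k-79,15],[116,k-79,15],[116,k-79,0]],float)
    return fing
us=np.nonzero(m.sum(0))[0]+o[0];vs=np.nonzero(m.sum(1))[0]+o[1];print("yellow cols",us.min(),us.max(),"rows",vs.min(),vs.max())
for tr in (0,4,8,12):
    k=194-tr
    print(tr,"noseTip",proj(c,bed([108,k-79,15])),"taper start",proj(c,bed([100.5,k-54,15])),"head left",proj(c,bed([122,k+20,16])),"low",proj(c,bed([66,k+20,16])),"knob top",proj(c,bed([94,k,60])))
b=(h[...,2]<45);b[250:]=0;b[:,:60]=0;mb,ob=crop(b,2,(95,162));ys,xs=np.nonzero(mb);print("black",xs.min()+ob[0],xs.max()+ob[0],ys.min()+ob[1],ys.max()+ob[1],mb.sum())
print(bed([94,222,110]),bed([94,222,42]),bed([94,110,42]))
go([94,222,110])
```

```text
4802.0 (np.int32(80), np.int32(101)) (104, 167)
yellow cols 95 231 rows 116 189
0 noseTip [226.39 134.7 ] taper start [194.48 144.69] head left [ 92.39 115.93] low [104.66 188.94] knob top [ 87.35 161.86]
4 noseTip [231.64 134.69] taper start [199.7  144.68] head left [ 97.73 115.92] low [109.71 188.93] knob top [ 93.57 161.86]
8 noseTip [236.89 134.68] taper start [204.91 144.67] head left [103.08 115.92] low [114.76 188.92] knob top [ 99.8  161.85]
12 noseTip [242.15 134.67] taper start [210.12 144.66] head left [108.43 115.91] low [119.82 188.92] knob top [106.03 161.84]
black 80 136 144 175 965.0
[501.94 190.67 246.55] [523.92 208.2  184.63] [516.94 101.32 151.89]
t 12.4667 bedpos [ 60.82  49.14 148.31] rv [ 0.  0. -0.] d in target tool [  33.18 -172.86   38.31] Fbed [ 0.79 -0.13  0.09] w 0.998 ff 0.0 J [-10.   7. 127.  34.  34.  60.]
```

Call:
arm_command([
  [[3, -15, 0, 0, 0, 0], [6, -31, 0, 0, 0, 0], [6, -31, 0, 0, 0, 0], [6, -31, 0, 0, 0, 0], [6, -31, 0, 0, 0, 0], [4, -29, 0, 0, 0, 0], [2, -15, 20, 0, 0, 0], [0, 0, 20, 0, 0, 0], [0, 0, 0, 0, 0, 0], [0, 0, 0, 0, 0, 0]],
], claw=-1)

```text
time: 13.3
eef_pos: [502.3, 200.7, 247.0]
tool_rot: [[0.945, -0.063, 0.32], [-0.15, -0.955, 0.256], [0.289, -0.29, -0.912]]
wrist_force: [-0.7, -0.4, 0.3]
width: 0.005
finger_force: 0.0
```

Run:
```python
from h import *
go([94,232,42])
```

```text
t 13.3 bedpos [ 92.98 231.74 107.67] rv [0.0021 0.0035 0.0001] d in target tool [ 1.02 -0.26 65.67] Fbed [-0.5  -0.28  0.63] w 0.005 ff 0.0 J [ 16.  10. 118.  18.  31.  98.]
```

Call:
arm_command([
  [[0.5, 0, 15, 0, 0, 0], [0.5, 0, 20, 0, 0, 0], [0, 0, 15, 0, 0, 0], [0, 0, 10, 0, 0, 0], [0, 0, 5, 0, 0, 0], [0, 0, 0, 0, 0, 0], [0, 0, 0, 0, 0, 0]],
])

```text
time: 13.88
eef_pos: [525.5, 216.7, 190.5]
tool_rot: [[0.944, -0.063, 0.324], [-0.152, -0.954, 0.257], [0.293, -0.292, -0.91]]
wrist_force: [0.2, -0.1, 0.1]
width: 0.003
finger_force: 0.0
```

Run:
```python
from h import *
go([94,215,42])
```

```text
t 13.8833 bedpos [ 95.96 231.94  44.67] rv [ 0.0007 -0.0012 -0.0008] d in target tool [-1.96 16.94  2.67] Fbed [ 0.25 -0.02  0.  ] w 0.003 ff 0.0 J [ 17.  18. 118.  23.  23.  94.]
```

Call:
arm_command([
  [[-1, 3, 1, 0, 0, 0], [-1, 5, 1, 0, 0, 0], [0, 5, 0, 0, 0, 0], [0, 3, 0, 0, 0, 0], [0, 3, 0, 0, 0, 0], [0, 4, 0, 0, 0, 0], [0, 5, 0, 0, 0, 0], [0, 5, 0, 0, 0, 0], [0, 5, 0, 0, 0, 0], [0, 5, 0, 0, 0, 0]],
])

```text
time: 14.72
eef_pos: [521.7, 176.3, 175.2]
tool_rot: [[0.944, -0.063, 0.325], [-0.152, -0.954, 0.257], [0.294, -0.292, -0.91]]
wrist_force: [1.1, 1.1, 0.7]
width: 0.003
finger_force: 0.5
```

Run:
```python
from h import *
np.set_printoptions(suppress=True,precision=2)
go([94,215,42])
c=cam("wrist");h=hsv(c);y=(abs(h[...,0]-26)<8)&(h[...,1]>150)&(h[...,2]>60)
m,o=crop(y,15);us=np.nonzero(m.sum(0))[0]+o[0];vs=np.nonzero(m.sum(1))[0]+o[1];print(m.sum(),"yellow cols",us.min(),us.max(),"rows",vs.min(),vs.max())
for tr in (3,12,18,24,30): print(tr,proj(c,bed([108,194-tr-79,15])))
```

```text
t 14.7167 bedpos [ 94.   188.64  42.41] rv [ 0. -0. -0.] d in target tool [  0.   -26.36   0.41] Fbed [1.07 1.33 0.03] w 0.003 ff 0.5 J [ 12.  18. 120.  29.  22.  83.]
9274.0 yellow cols 319 526 rows 190 258
3 [472.55 219.78]
12 [491.29 219.76]
18 [503.78 219.75]
24 [516.28 219.74]
30 [528.77 219.73]
```

Call:
arm_command([
  [[0, 4, 0, 0, 0, 0], [0, 4, 0, 0, 0, 0], [0, 4, 0, 0, 0, 0], [0, 4, 0, 0, 0, 0], [0, 4, 0, 0, 0, 0]],
])

```text
time: 15.18
eef_pos: [520.4, 157.3, 169.3]
tool_rot: [[0.944, -0.063, 0.324], [-0.152, -0.954, 0.257], [0.294, -0.292, -0.91]]
wrist_force: [0.4, 0.5, 0.3]
width: -0.002
finger_force: 0.5
```

Call:
arm_command([
  [[0, 4, 0, 0, 0, 0], [0, 4, 0, 0, 0, 0], [0, 4, 0, 0, 0, 0], [0, 4, 0, 0, 0, 0], [0, 4, 0, 0, 0, 0]],
])

```text
time: 15.6
eef_pos: [519.1, 138.1, 163.6]
tool_rot: [[0.944, -0.063, 0.325], [-0.152, -0.954, 0.257], [0.294, -0.292, -0.91]]
wrist_force: [0.8, 1.8, -0.4]
width: 0.001
finger_force: 0.9
```

```bash
cat > look.py <<'E'
from h import *
np.set_printoptions(suppress=True,precision=2)
go([94,142,42])
c=cam("wrist");h=hsv(c);y=(abs(h[...,0]-26)<8)&(h[...,1]>150)&(h[...,2]>60)
m,o=crop(y,15);us=np.nonzero(m.sum(0))[0]+o[0];print("yellow cols",us.max())
for tr in (56,70,80,90): print(tr,proj(c,bed([108,194-tr-79,15])))
for n in ("top","side","wrist"):
    c=cam(n);mm=blue(c);m,o=crop(mm,10,proj(c,bed([50,40,14])));m=hullmask(m)
    f=lambda p:cost([(c,m,o)],NR@RZ(p[2]),bed([p[0],p[1],38]),SLAB)
    r=minimize(f,[52,41,1],method='Nelder-Mead',options=dict(initial_simplex=[[52,41,1],[46,41,1],[52,36,1],[52,41,-4]],xatol=.02,fatol=1e-4));print(n,r.x,r.fun)
E
python3 look.py
```

```text
t 15.6 bedpos [ 93.93 148.68  42.41] rv [ 0. -0. -0.] d in target tool [0.07 6.68 0.41] Fbed [ 0.38  1.61 -1.11] w 0.001 ff 0.9 J [  7.  19. 122.  35.  22.  73.]
yellow cols 526
56 [499.79 219.57]
70 [528.94 219.55]
80 [549.77 219.53]
90 [570.59 219.51]
top [ 20.    87.67 -17.33] 1.0
side [60.13 40.73 -4.25] 0.4074074074074074
wrist [48.83 38.13  3.55] 0.24428894978540236
```

Call:
arm_command([
  [[0, 2, 0, 0, 0, 0], [0, 2, 0, 0, 0, 0], [0, 1.5, 0, 0, 0, 0], [0, 1, 0, 0, 0, 0]],
])

```text
time: 16.13
eef_pos: [518.7, 132.3, 161.7]
tool_rot: [[0.944, -0.063, 0.324], [-0.152, -0.954, 0.257], [0.293, -0.292, -0.91]]
wrist_force: [0.5, 1.1, 0.7]
width: 0.003
finger_force: 0.8
```

Call:
arm_command([
  [[0, 0.5, 0, 0, 0, 0], [0, 0.5, 0, 0, 0, 0], [0, 0.5, 0, 0, 0, 0], [0, 0, 0, 0, 0, 0]],
])

```text
time: 16.47
eef_pos: [518.6, 130.9, 161.3]
tool_rot: [[0.944, -0.063, 0.324], [-0.152, -0.954, 0.257], [0.293, -0.292, -0.91]]
wrist_force: [0.7, 0.8, 1.3]
width: 0.001
finger_force: 0.4
```

Call:
arm_command([
  [[0, 0.5, 0, 0, 0, 0], [0, 0.5, 0, 0, 0, 0], [0, 0.5, 0, 0, 0, 0]],
])

```text
time: 16.72
eef_pos: [518.5, 129.5, 160.9]
tool_rot: [[0.944, -0.063, 0.324], [-0.152, -0.954, 0.257], [0.293, -0.292, -0.91]]
wrist_force: [0.1, 0.6, 1.3]
width: -0.003
finger_force: 0.8
```

Call:
arm_command([
  [[0, 0.5, 0, 0, 0, 0], [0, 0.5, 0, 0, 0, 0], [0, 0, 0, 0, 0, 0]],
])

```text
time: 16.97
eef_pos: [518.4, 128.4, 160.5]
tool_rot: [[0.944, -0.063, 0.324], [-0.152, -0.954, 0.257], [0.293, -0.292, -0.91]]
wrist_force: [1.0, 1.0, 0.4]
width: 0.0
finger_force: 0.4
```

Call:
arm_command([
  [[0, 0.5, 0, 0, 0, 0], [0, 0.5, 0, 0, 0, 0], [0, 0.5, 0, 0, 0, 0]],
])

```text
time: 17.22
eef_pos: [518.3, 127.1, 160.1]
tool_rot: [[0.944, -0.063, 0.324], [-0.152, -0.954, 0.257], [0.293, -0.292, -0.91]]
wrist_force: [0.0, 2.0, 1.2]
width: 0.001
finger_force: 0.8
```

```bash
python3 look.py
```

```text
t 17.2167 bedpos [ 93.83 137.06  42.4 ] rv [ 0. -0. -0.] d in target tool [ 0.17 -4.94  0.4 ] Fbed [0.05 2.25 0.53] w 0.001 ff 0.8 J [  6.  19. 122.  37.  22.  70.]
yellow cols 526
56 [475.68 219.45]
70 [504.83 219.43]
80 [525.66 219.41]
90 [546.49 219.39]Traceback (most recent call last):
  File "look.py", line 8, in <module>
    c=cam(n);mm=blue(c);m,o=crop(mm,10,proj(c,bed([50,40,14])));m=hullmask(m)
                            ~~~~^^^^^^^^^^^^^^^^^^^^^^^^^^^^^^^
  File "h.py", line 40, in crop
    else: k=1+np.argmin([np.hypot(*(ce[i]-comp))+(1e3 if st[i,4]<60 else 0) for i in range(1,n)])
              ~~~~~~~~~^^^^^^^^^^^^^^^^^^^^^^^^^^^^^^^^^^^^^^^^^^^^^^^^^^^^^^^^^^^^^^^^^^^^^^^^^^
    return _wrapfunc(a, 'argmin', axis=axis, out=out, **kwds)
    return _wrapit(obj, method, *args, **kwds)
    result = getattr(arr, method)(*args, **kwds)
ValueError: attempt to get argmin of an empty sequence
```

Call:
arm_command([
  [[0, 0.5, 0, 0, 0, 0], [0, 0.5, 0, 0, 0, 0], [0, 0.3, 0, 0, 0, 0]],
])

```text
time: 17.57
eef_pos: [518.2, 125.8, 159.7]
tool_rot: [[0.944, -0.063, 0.324], [-0.152, -0.954, 0.257], [0.293, -0.292, -0.91]]
wrist_force: [-0.9, 1.5, 1.7]
width: 0.001
finger_force: 0.8
```

```bash
python3 -c "
from h import *
go([94,130,42])"
```

```text
t 17.5667 bedpos [ 93.8  135.76  42.39] rv [ 0.0006 -0.0012 -0.0004] d in target tool [0.2  5.76 0.39] Fbed [-0.57  1.87  1.41] w 0.001 ff 0.8 J [  5.  19. 122.  37.  22.  70.]
```

Call:
arm_command([
  [[0, 0.5, 0, 0, 0, 0], [0, 0.5, 0, 0, 0, 0], [0, 0.5, 0, 0, 0, 0]],
])

```text
time: 17.82
eef_pos: [518.2, 124.4, 159.3]
tool_rot: [[0.944, -0.063, 0.324], [-0.152, -0.954, 0.257], [0.293, -0.292, -0.91]]
wrist_force: [0.0, 0.9, 0.1]
width: -0.001
finger_force: 0.8
```

Call:
arm_command([
  [[0, 0.5, 0, 0, 0, 0], [0, 0.3, 0, 0, 0, 0]],
])

```text
time: 17.98
eef_pos: [518.1, 123.6, 159.0]
tool_rot: [[0.944, -0.063, 0.324], [-0.152, -0.954, 0.257], [0.293, -0.292, -0.91]]
wrist_force: [-0.2, 1.3, 0.5]
width: 0.0
finger_force: 0.8
```

Call:
arm_command([
  [[0, 0.5, 0, 0, 0, 0], [0, 0.5, 0, 0, 0, 0], [0, 0.3, 0, 0, 0, 0]],
])

```text
time: 18.23
eef_pos: [518.0, 122.4, 158.7]
tool_rot: [[0.944, -0.063, 0.324], [-0.152, -0.954, 0.257], [0.293, -0.292, -0.91]]
wrist_force: [-0.0, 0.3, 0.6]
width: -0.0
finger_force: 0.8
```

Call:
arm_command([
  [[0, 0.4, 0, 0, 0, 0], [0, 0.3, 0, 0, 0, 0]],
])

```text
time: 18.4
eef_pos: [518.0, 121.7, 158.5]
tool_rot: [[0.944, -0.063, 0.324], [-0.152, -0.954, 0.257], [0.293, -0.292, -0.91]]
wrist_force: [1.4, 1.8, 0.5]
width: 0.0
finger_force: 0.8
```

Call:
arm_command([
  [[0, 0.5, 0, 0, 0, 0], [0, 0.5, 0, 0, 0, 0], [0, 0.3, 0, 0, 0, 0]],
])

```text
time: 18.65
eef_pos: [517.9, 120.5, 158.1]
tool_rot: [[0.944, -0.063, 0.324], [-0.152, -0.954, 0.257], [0.293, -0.292, -0.91]]
wrist_force: [0.5, 1.5, -0.1]
width: -0.003
finger_force: 0.8
```

Call:
arm_command([
  [[0, 0.4, 0, 0, 0, 0], [0, 0.3, 0, 0, 0, 0]],
])

```text
time: 18.82
eef_pos: [517.9, 119.8, 157.9]
tool_rot: [[0.944, -0.063, 0.324], [-0.152, -0.954, 0.257], [0.293, -0.292, -0.91]]
wrist_force: [1.2, 1.8, 0.0]
width: 0.006
finger_force: 0.8
```

Call:
arm_command([
  [[0, 0.5, 0, 0, 0, 0], [0, 0.5, 0, 0, 0, 0], [0, 0.3, 0, 0, 0, 0]],
])

```text
time: 19.07
eef_pos: [517.8, 118.6, 157.5]
tool_rot: [[0.944, -0.063, 0.324], [-0.152, -0.954, 0.257], [0.293, -0.292, -0.91]]
wrist_force: [0.5, 0.9, 0.4]
width: -0.002
finger_force: 0.8
```

Call:
arm_command([
  [[0, 0.4, 0, 0, 0, 0], [0, 0.3, 0, 0, 0, 0]],
])

```text
time: 19.23
eef_pos: [517.7, 118.0, 157.3]
tool_rot: [[0.944, -0.063, 0.324], [-0.152, -0.954, 0.257], [0.293, -0.292, -0.91]]
wrist_force: [1.6, 2.5, 0.7]
width: 0.004
finger_force: 1.7
```

```bash
python3 look.py 2>&1 | head -7
```

```text
t 19.2333 bedpos [ 93.82 127.55  42.4 ] rv [ 0. -0. -0.] d in target tool [  0.18 -14.45   0.4 ] Fbed [ 1.3   2.69 -0.48] w 0.004 ff 1.7 J [  4.  19. 122.  38.  22.  68.]
yellow cols 526
56 [455.8  219.49]
70 [484.96 219.46]
80 [505.79 219.44]
90 [526.62 219.42]
Traceback (most recent call last):
```

Call:
arm_command([
  [[0, 0.3, 0, 0, 0, 0], [0, 0, 0, 0, 0, 0]],
])

```text
time: 19.5
eef_pos: [517.8, 117.8, 157.3]
tool_rot: [[0.944, -0.063, 0.324], [-0.152, -0.954, 0.257], [0.293, -0.292, -0.91]]
wrist_force: [1.0, 4.6, 1.3]
width: -0.003
finger_force: 2.1
```

Call:
arm_command([
  [[0, 0.3, 0, 0, 0, 0], [0, 0, 0, 0, 0, 0]],
])

```text
time: 19.67
eef_pos: [517.7, 117.7, 157.3]
tool_rot: [[0.944, -0.063, 0.324], [-0.152, -0.954, 0.258], [0.293, -0.292, -0.91]]
wrist_force: [1.5, 5.3, 1.7]
width: 0.006
finger_force: 2.8
```

Call:
arm_command([
  [[0, 0.3, 0, 0, 0, 0], [0, 0, 0, 0, 0, 0]],
])

```text
time: 19.83
eef_pos: [517.7, 117.6, 157.2]
tool_rot: [[0.944, -0.062, 0.324], [-0.152, -0.954, 0.258], [0.293, -0.293, -0.91]]
wrist_force: [1.2, 7.1, 1.1]
width: -0.002
finger_force: 3.4
```

Call:
arm_command([
  [[0, 0.3, 0, 0, 0, 0], [0, 0, 0, 0, 0, 0]],
])

```text
time: 20.0
eef_pos: [517.7, 117.5, 157.2]
tool_rot: [[0.944, -0.062, 0.324], [-0.152, -0.954, 0.258], [0.293, -0.293, -0.91]]
wrist_force: [1.4, 8.0, 1.5]
width: 0.0
finger_force: 4.1
```

```bash
python3 -c "
from h import *
go([94,130,42])"
```

```text
t 20.0 bedpos [ 93.82 127.    42.42] rv [-0.0004 -0.0008 -0.0002] d in target tool [ 0.18 -3.    0.42] Fbed [ 0.57  8.21 -1.14] w 0.0 ff 4.1 J [  4.  19. 122.  38.  22.  67.]
```

One more nudge to about 10 N, hold, then back off and lift clear.

Call:
arm_command([
  [[0, 0.5, 0, 0, 0, 0], [0, 0, 0, 0, 0, 0], [0, 0, 0, 0, 0, 0], [0, 0, 0, 0, 0, 0]],
])

```text
time: 20.33
eef_pos: [517.7, 117.3, 157.1]
tool_rot: [[0.944, -0.062, 0.324], [-0.152, -0.954, 0.259], [0.293, -0.293, -0.91]]
wrist_force: [0.2, 10.1, 0.6]
width: 0.002
finger_force: 5.0
```

Call:
arm_command([
  [[0, -2, 0, 0, 0, 0], [0, -6, 0, 0, 0, 0], [0, -7, -5, 0, 0, 0], [0, 0, -20, 0, 0, 0], [0, 0, -30, 0, 0, 0], [0, 0, -30, 0, 0, 0], [0, 10, -25, 0, 0, 0], [0, 25, -10, 0, 0, 0], [0, 25, 0, 0, 0, 0], [0, 0, 0, 0, 0, 0]],
])

```text
time: 21.17
eef_pos: [475.1, 39.8, 252.6]
tool_rot: [[0.943, -0.065, 0.325], [-0.154, -0.955, 0.255], [0.294, -0.291, -0.911]]
wrist_force: [-1.1, 0.2, 0.4]
width: -0.002
finger_force: 0.0
```

Call:
arm_command([
  [[-15, 20, 0, 0, 0, 0], [-15, 10, 0, 0, 0, 0], [0, 0, 0, 0, 0, 0], [0, 0, 0, 0, 0, 0]],
])

```text
time: 21.5
eef_pos: [445.0, 18.3, 234.9]
tool_rot: [[0.944, -0.065, 0.323], [-0.154, -0.954, 0.257], [0.292, -0.292, -0.911]]
wrist_force: [0.6, -0.1, -0.4]
width: -0.001
finger_force: 0.0
```

Run:
```python
from h import *
np.set_printoptions(suppress=True,precision=2)
go([60,50,150])
c=cam("wrist");h=hsv(c);y=(abs(h[...,0]-26)<8)&(h[...,1]>150)&(h[...,2]>60)
m,o=crop(y,15);us=np.nonzero(m.sum(0))[0]+o[0];print("yellow cols",us.min(),us.max())
for tr in (80,90): print(tr,proj(c,bed([108,194-tr-79,15])),proj(c,bed([122,194-tr+20,16])))
# plate: visible uphill edge hidden by finger, so no hull issue: blue below finger
m,o=crop(blue(c),15,proj(c,bed([50,40,14])));m=hullmask(m)
f=lambda p:cost([(c,m,o)],NR@RZ(p[2]),bed([p[0],p[1],38]),SLAB)
r=minimize(f,[52,41,1],method='Nelder-Mead',options=dict(initial_simplex=[[52,41,1],[46,41,1],[52,36,1],[52,41,-4]],xatol=.02,fatol=1e-4));print(r.x,r.fun)
```

```text
t 21.5 bedpos [ 62.9   50.57 162.22] rv [ 0. -0. -0.] d in target tool [-2.9   0.57 12.22] Fbed [ 0.47 -0.15 -0.53] w -0.001 ff 0.0 J [-11.   5. 127.  32.  36.  62.]
yellow cols 219 343
80 [332.07 136.13] [206.97 118.59]
90 [344.52 136.1 ] [219.64 118.55]
[51.15 40.65  0.41] 0.030068184372311364
```

```bash
python3 -c "
from plant import *
print(hand_in())"
```

```text
the job is handed in; nothing more can be done
None
```

The blue plate is seated in the low corner, the bolt is in at about 90 mm of travel after a push of roughly 10 N, and I handed the job in at about 21.5 s. My last camera fit put the handle at bed x = 51.2, y = 40.7 mm (limits 52 and 42), but `hand_in()` returned no verdict, so I don't know how it was judged.

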